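Slide the pipette-tip box down the loader lane

ROBOT

A 6-joint arm with a two-finger parallel gripper is mounted at the origin on a cart in front of the work surface, level with it; the furniture and walls round the work are solid. World frame = base frame: x ahead of the robot, y to its left, z up, the work surface at z = 0. Lengths are in m, angles in rad, forces in N, time in s.
With the tool pointing down it reaches from about 0.375 to 0.975 m from the base axis. Payload 3.8 kg.
Tool frame: the origin (TCP) lies midway between the tips of the shut fingers; the grasp point (between the pads) lies 19 mm behind it; z points along the fingers, y is the line along which they close (so a half turn about z gives the same grasp; the last joint's range is limited). The gripper opens to 85 mm and grips with 20 to 120 N. Pads are 22 mm wide; open, the fingers measure 114 mm over their backs; the gripper's body (76 mm by 85 mm) begins 54 mm behind the grasp point. The pads swing forward as they close: fully open they stand 13 mm farther back than shut.
Start: joints at [-1.226, 0.264, 1.604, -0, 1.274, -0.037], TCP at [0.251, -0.626, 0.231] pointing down, gripper open.
Joint ranges: [-2.63, 2.63], [-0.94, 2.18], [0.31, 2.57], [-1.31, 4.45], [0, 2.66], [-2.55, 2.55]. Speed limits (rad/s): [2.57, 2.57, 3.14, 3.14, 3.14, 3.14].

INTERFACE

Orientations are given as a rotation vector (axis times angle).
In Python, from workcell import read_state, vision, ticket gives the robot as it stands. The module is installed in compiled form; this text tells all that it offers.
- The arm moves only by the tool jog_arm, never from a script. Its arguments are lists of equal length, an entry for each row: "turn": the turn, a rotation vector about the tool's x, y, z in rad, a list of three; "delta_pos": the shift along the tool's x, y, z in m, a list of three; "gripper": the finger opening in m, from 0 to 0.0854. In form: {"turn": [[rx, ry, rz], ...], "delta_pos": [[dx, dy, dz], ...], "gripper": [gripper, ...]}. A call has 1 to 20 rows; each row shifts and turns the commanded pose from where the row before left it, along the tool's axes as they then stand; what a row does not reach is not made up. A row lasts 1/12 s, in which the tool goes at most 41.7 mm and 7.16 degrees, less where a joint would pass 70% of its speed; a pose out of reach is approached as far as the arm can. A call with a gripper value outside its range is refused whole. The fingers move at their own pace and stop on an object; "grip_force" is the grip in N (left out, the last holds). Time passes only in rows, so rows that do not move let the fingers close. It gives the time, the measured TCP pose, the force, the opening and the grip force at its end, in the units of the state.
- read_state(): the state, without advancing time (a new reading comes with each control period).
- vision.read_camera(name): name is "side" or "top"; returns the picture (384x512x3 uint8, red, green, blue); there is no depth.
- vision.calibration(name): a dict with "vfov" (degrees; the focal length in pixels is half the picture's height over the tangent of half this angle, whatever the lens; pixels are square), "cx", "cy" (the principal point, pixels), "R" (3x3) and "t" (3): a world point X has camera coordinates R X + t. Camera axes: x right, y down, z forward; pixel columns grow to the right and rows downward; lengths in m; the calibration is good to about 2 mm. A picture is of the moment at which its call begins. calibration takes no time and is no camera call.
- ticket.finish_job(): hands the job in; it is judged then, once.
The state is a dict: "time": time; "q": joint angles; "joint_vel": joint speeds; "joint_torque": joint torques, N m; "tool_pos": TCP position; "tcp_rot": TCP orientation; "wrist_force": force on the tool from outside, world axes, zero at the start; "torque": the same for the moment, N m; "width": opening from 0.0 (shut) to 1.0 (fully open); "grip_force": force on a finger pad.
Only numpy, scipy, OpenCV 4.12 (cv2) and the standard library are available. Lean on these libraries where they do the work, as an engineer would, in place of code of your own. Each camera call takes 0.05 s, during which the arm holds its last target. There are 200 camera calls.

TASK

Without gripping or lifting it, nudge the blue pipette-tip box straight in front of the lane on the grey loader plate, then push it lengthways down the lane between the two blue guide rails until its leading end is up against the orange pad of the end stop. Neither the box nor the gripper may touch either rail; push gently, leave everything else standing where it is, and finish with the gripper clear of everything.

Things in the scene. Friction and masses are not known exactly. Their poses are not given: they have to be found in the camera images.
- loader: Fixed grey-painted metal plate 400 x 150 x 4 mm lying on the bench. Origin at the centre of its underside. Its +x axis is the loading direction along the lane, +y across it to the left of that direction, z up; the lane's middle line is y = 0. The plate's top is at z = 4 mm. From x = -200 to -10 mm it is a bare apron on which the box starts; from x = -10 to +180 mm runs the lane; at x = 180 mm is the face of the end stop.
- rail_l: Left blue guide rail, fixed on the loader plate, 190 long x 10 wide x 12 mm high, its top 16 mm above the bench (screw heads add 1 mm). Origin at the centre of its underside, x along the lane; it lies at y = +47.5 mm of the loader, so its inner face is at y = +42.5 mm. The gap between the rails is 85 mm.
- rail_r: Right blue guide rail, the same, at y = -47.5 mm of the loader, inner face at y = -42.5 mm.
- end_stop: Fixed dark steel stop bar with an orange pad (70 mm wide, 14 mm high), across the far end of the lane, 105 mm wide, rising 22 mm above the plate. Origin at the middle of the foot of the pad's front face; x points on along the lane.
- mouth (a point): Middle of the lane's mouth, on the plate's top, at x = -10 mm of the loader.
- home (a point): Middle of the foot of the end stop's front face, on the plate's top, at x = 180 mm of the loader.
- tip_box: Loose pipette-tip box, blue below with a clear lid that does not open, about 0.2 kg, slides on its flat foot. 100 mm long (own x, -50 to +50), 65 mm wide (own y from -30 to +35), 58 mm high. Origin on its underside. A small latch (20 mm long, at own x = -10 to 10, 37 to 43 mm above its foot) stands out 5 mm to own y = -35. Its own +x end leads: at the start it stands on the apron, roughly along the lane but off-centre (to either side) and turned up to about 13 degrees.
- box_mid (a point): Point in the middle of the box's foot (own x = 0, y = +2.5 mm), midway between its long sides; x and y axes as the box's. Fully home it lies at x = 130 mm, y = 0 of the loader.
- vial_front_0: Bystander: small glass vial, 21 mm across, 44 mm high, standing on the bench beside one side of the lane. Origin at the centre of its foot.
- brass_weight: Bystander: brass weight, 27 mm across, 43 mm high, standing on the bench beside the other side of the lane. Origin at the centre of its foot.
- petri_dish: Bystander: clear petri dish 69 mm across, 14 mm high, on the bench right of the loader.
- timer: Bystander: white lab timer 70 x 64 x 20 mm on the bench right of the loader.
- marker_pen: Bystander: white marker pen 135 x 15 x 15 mm lying on the bench right of the loader, near its front edge.
- stain_a: Bystander: brown glass bottle 36 mm across, 70 mm high, at the far left of the bench.
- vial_front_1: Bystander: small brown vial, 21 mm across, 44 mm high, at the far left of the bench.
- drop_white: Bystander: white dropper bottle 42 mm across, 85 mm high, behind the loader, left of the white carton.
Things that resemble listed ones, but are neither listed nor needed, are in the scene too. Leave any black look-alike of the tip_box alone.

How it is judged:
On the way:
1. the box's front half is in the lane, between the rails and flat on the plate (x of box_mid in the frame of loader between 0 and 0.11 m and y of box_mid in the frame of loader between -0.012 and 0.012 m and z of box_mid in the frame of loader below 0.008 m), for 0.1 s.
At the end, for the whole second after the job is handed in: The tip box stands flat and at rest in the lane, its leading end within 6 mm of the end stop, within 12 mm of the lane's middle line and 0.15 rad of its direction (x of box_mid in the frame of loader between 0.124 and 0.134 m and y of box_mid in the frame of loader between -0.012 and 0.012 m and angle between the x axis of tip_box and the x axis of loader, either way round below 0.15 rad and z of box_mid in the frame of loader below 0.007 m and linear speed of tip_box below 0.01 m/s and angle between tip_box's own z axis and vertical below 0.06 rad); the robot touches nothing.
It fails at once if the box or the robot touches a guide rail (contact force between anything else and rail_l above 0.3 N or contact force between anything else and rail_r above 0.3 N).
It fails at once if the box is lifted or tipped (z of box_mid in the frame of loader above 0.012 m or angle between tip_box's own z axis and vertical above 0.2 rad).
It fails at once if the box is pinched or shoved with more than 30 N (contact force between the fingers and tip_box above 30 N).
It fails at once if a bystander is moved more than 15 mm or knocked over (distance of any of vial_front_0, brass_weight, petri_dish, timer, marker_pen, stain_a, vial_front_1, drop_white from where it was at the start of the episode above 0.015 m or angle between any of vial_front_0, brass_weight, stain_a, vial_front_1, drop_white's own z axis and vertical above 0.5 rad).
It also fails if it takes over 64 s, if anything falls off the work surface, if the arm or the gripper's body presses on something with over 40 N, if the wrist force passes 120 N, or if a joint passes its speed limit or range.

## Working session

There is one attempt and no reset: what is moved stays moved. The work goes in short steps, Python scripts to look and compute and a tool call to move; the robot and the scene stay as the last step left them, time stands still between calls to the robot, and variables do not carry over. Pictures are saved under pics/ and viewed, at most 10 in all, crops included, and the job is handed in when it is done.

Besides the shell and the picture viewer there is one more tool, called after "Emit:" as name(argument=value, ...) on one line, values as JSON. jog_arm: Moves the arm, as the interface text tells. Its arguments: {"type":"object","properties":{"turn":{"type":"array","items":{"type":"array","items":{"type":"number"}}},"delta_pos":{"type":"array","items":{"type":"array","items":{"type":"number"}}},"gripper":{"type":"array","items":{"type":"number"}},"grip_force":{"type":"number"}},"required":["turn","delta_pos","gripper"]}

```bash
mkdir -p pics
python3 - <<'E'
from workcell import read_state, vision
import cv2
for n in("top","side"):
    im=vision.read_camera(n); cv2.imwrite(f"pics/{n}0.png",im[:,:,::-1])
    c=vision.calibration(n); print(n,c)
print(read_state())
E
```

```text
top {'vfov': 44.08183129142223, 'cx': 256.7907461107627, 'cy': 194.6417203752182, 'R': array([[ 0.00998211, -0.99983075, -0.01545406],
       [-0.99482832, -0.00836756, -0.10122548],
       [ 0.10107904,  0.01638458, -0.99474347]]), 't': array([0.01376444, 0.54862377, 1.35794854])}
side {'vfov': 53.9206767766134, 'cx': 257.1376746742793, 'cy': 190.19618963542513, 'R': array([[-0.99918355,  0.03338801,  0.02274804],
       [-0.00785768,  0.39170471, -0.92005743],
       [-0.0396294 , -0.919485  , -0.39112255]]), 't': array([0.53659125, 0.03476853, 1.19380418])}
{'time': 0.1, 'q': array([-1.22592989e+00,  2.64690163e-01,  1.60525243e+00,  4.56935957e-05,
        1.27370795e+00, -3.69454461e-02]), 'joint_vel': array([-1.03613786e-03, -1.66294707e-03, -2.72503930e-03, -7.66429548e-04,
        4.08142414e-05,  2.63056753e-03]), 'joint_torque': array([-8.27098265e-04, -5.16706860e+01, -3.68589914e+01,  3.21449261e-05,
        6.29416929e-03,  6.39587242e-06]), 'tool_pos': array([ 0.25126426, -0.62577032,  0.23007011]), 'tcp_rot': array([-3.08251930e+00, -5.95704530e-01,  4.27641222e-04]), 'wrist_force': array([-0.44144727,  0.6982881 ,  0.32100714]), 'torque': array([ 0.03796299, -0.03725017,  0.01272871]), 'grip_force': 0.0, 'width': 0.999069777962801}
```

View pics/top0.png

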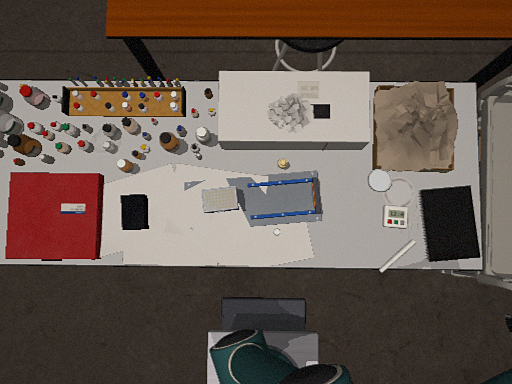

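View pics/side0.png

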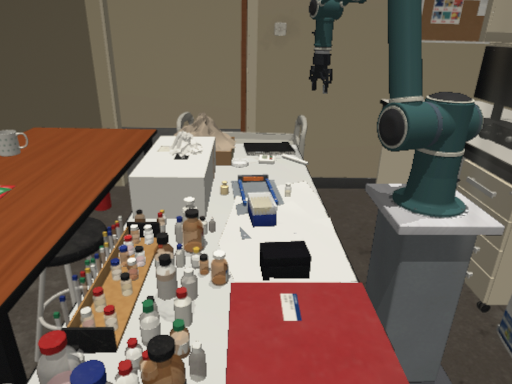

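Top view: the lane runs to image right (world −y), the rails lie at rows ~184 and ~215 (cols 248–315), and the box lid is at ~(220,199). In the side view the box is at ~(262,210). Next I'll measure them with masks.

```bash
cat > h.py <<'E'
import numpy as np, cv2
from workcell import read_state, vision
C={n:vision.calibration(n) for n in("top","side")}
def F(n): return 192/np.tan(np.radians(C[n]['vfov']/2))
def ray(n,uv,z):
    c=C[n]; uv=np.atleast_2d(uv).astype(float)
    d=np.c_[(uv[:,0]-c['cx'])/F(n),(uv[:,1]-c['cy'])/F(n),np.ones(len(uv))]@c['R']
    o=-c['R'].T@c['t']; return (o+d*((z-o[2])/d[:,2])[:,None])[:,:2]
def proj(n,X):
    c=C[n]; p=np.atleast_2d(X)@c['R'].T+c['t']; return p[:,:2]/p[:,2:]*F(n)+[c['cx'],c['cy']]
def hsv(im): return cv2.cvtColor(im,cv2.COLOR_RGB2HSV)
def comps(m,amin=15):
    k,l,s,c=cv2.connectedComponentsWithStats(m.astype(np.uint8),connectivity=8)
    return [(s[i],np.argwhere(l==i)[:,::-1]) for i in range(1,k) if s[i][4]>=amin]
E
python3 - <<'E'
from h import *
im=vision.read_camera("top"); s=vision.read_camera("side")
a=cv2.resize(im[155:240,170:335],None,fx=4.8,fy=4.8,interpolation=cv2.INTER_CUBIC)
b=cv2.resize(s[165:235,200:310],None,fx=7,fy=7,interpolation=cv2.INTER_CUBIC)
cv2.imwrite("pics/a.png",a[:,:,::-1]);cv2.imwrite("pics/b.png",b[:,:,::-1])
for n,i in(("top",im),("side",s)):
    H=hsv(i); m=(H[...,0]>100)&(H[...,0]<130)&(H[...,1]>130)&(H[...,2]>40)
    for st,p in comps(m):
        r=cv2.minAreaRect(p.astype(np.float32)); print(n,"blue",st,np.round(cv2.boxPoints(r),1).tolist())
        if n=="top": print("  world z16",ray(n,cv2.boxPoints(r),.016).round(4).tolist())
    m=(H[...,0]<14)&(H[...,1]>130)&(H[...,2]>70)
    for st,p in comps(m,8):
        print(n,"or",st,p.mean(0).round(1)) if st[4]<400 else 0
E
```

```text
top blue [122  91   6   6  23] [[121.4000015258789, 92.80000305175781], [125.4000015258789, 90.80000305175781], [127.5999984741211, 95.19999694824219], [123.5999984741211, 97.19999694824219]]
  world z16 [[0.8561, 0.432], [0.8624, 0.4201], [0.8488, 0.4129], [0.8425, 0.4248]]
top blue [140  92   5   6  22] [[138.5, 94.5], [141.5, 91.5], [144.5, 94.5], [141.5, 97.5]]
  world z16 [[0.8511, 0.3798], [0.8605, 0.371], [0.8512, 0.3616], [0.8418, 0.3704]]
top blue [248 178  64   9 209] [[247.8000030517578, 183.1999969482422], [311.0, 177.6999969482422], [311.29998779296875, 181.3000030517578], [248.10000610351562, 186.89999389648438]]
  world z16 [[0.5835, 0.0461], [0.6015, -0.1405], [0.5905, -0.1414], [0.5725, 0.045]]
top blue [283 210  33   6 104] [[283.0, 212.5], [314.8999938964844, 209.60000610351562], [315.20001220703125, 213.0], [283.29998779296875, 215.89999389648438]]
  world z16 [[0.4978, -0.0583], [0.5072, -0.1518], [0.4971, -0.1527], [0.4877, -0.0592]]
top blue [ 61 212  14   2  18] [[61.0, 212.0], [74.0, 212.0], [74.0, 213.0], [61.0, 213.0]]
  world z16 [[0.4933, 0.5972], [0.4936
[... 2456 characters left out ...]
e or [ 18 135   8  11  72] [ 21.4 139.9]
side or [243 176  21   5  85] [253.  178.4]
side or [ 95 193  17  18 163] [104.2 203.8]
side or [158 212   4   5  18] [159.6 214.2]
side or [111 223   8   7  32] [114.7 225.7]
side or [197 224   6   7  22] [199.2 227.1]
side or [123 234   9   7  48] [127.3 237.3]
side or [158 244   5   5  18] [159.7 245.9]
side or [ 80 271   5   6  27] [ 82.2 273.4]
side or [ 92 286  12  10  98] [ 97.3 290.5]
side or [176 287  11  11  98] [181.1 292.2]
side or [104 304  11  11  99] [109.  309.2]
side or [127 338  10  10  79] [131.8 342.4]
side or [142 350   9  11  59] [145.4 355.4]
side or [118 360  14  16 171] [124.7 367.1]
side or [158 363   4  10  15] [159.6 367.7]
```

View pics/a.png

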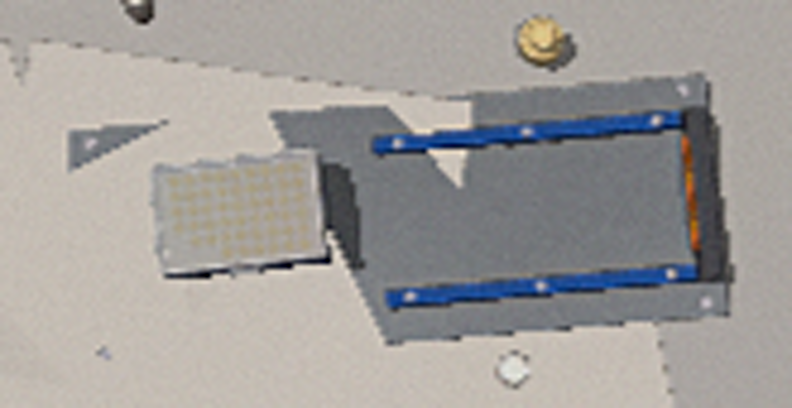

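View pics/b.png

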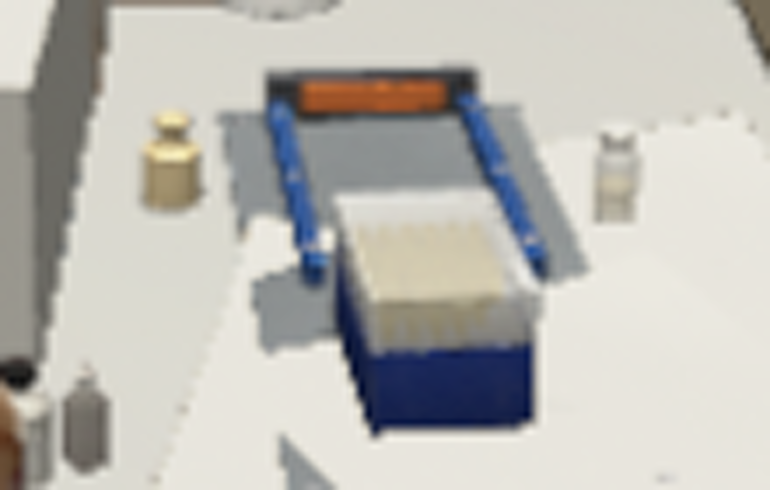

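Crop of top: lid corners at about (152,165),(318,150),(330,258),(163,275), with the latch on the lower side. The brass weight is at (541,42) and the vial at (513,370). In the side crop the box's foot corners are at (375,433) and (533,425).

```bash
cat >> h.py <<'E'
d=np.array([.0962,-.9954]); n=np.array([.9954,.0962]); O=np.array([.5319,.0316])
def L(p): p=np.atleast_2d(p)-O; return np.c_[p@d,p@n]
E
python3 - <<'E'
from h import *
a=(np.array([(152,165),(318,150),(330,258),(163,275)])+.5)/4.8-.5+[170,155]
w=ray("top",a,.062);l=L(w);print("lid",w.round(4).tolist(),(l*1e3).round(1).tolist())
print(np.linalg.norm(np.roll(w,-1,0)-w,axis=1))
c=(l[1]+l[2]-l[0]-l[3]);print("ang",np.degrees(np.arctan2(c[1],c[0])),l.mean(0))
b=(np.array([(375,433),(533,425)])+.5)/7-.5+[200,165]
print("foot",(L(ray("side",b,.004))*1e3).round(1).tolist())
b=(np.array([(335,198),(500,190),(540,293),(372,297)])+.5)/7-.5+[200,165]
print("sidelid",(L(ray("side",b,.062))*1e3).round(1).tolist())
# rails/pad in side, lane frame
b=(np.array([(300,112),(447,110)])+.5)/7-.5+[200,165]
print("pad foot",(L(ray("side",b,.004))*1e3).round(1).tolist())
b=(np.array([(315,258),(540,258)])+.5)/7-.5+[200,165]
print("rail start",(L(ray("side",b,.016))*1e3).round(1).tolist())
b=(np.array([(541,42),(513,370)])+.5)/4.8-.5+[170,155]
print("brass,vial",ray("top",b,.04),(L(ray("top",b,.04))*1e3).round(1).tolist())
E
```

```text
lid [[0.5599, 0.1771], [0.5697, 0.0783], [0.5054, 0.0703], [0.4944, 0.1692]] [[-142.2, 41.9], [-42.9, 42.2], [-41.1, -22.7], [-140.6, -24.1]]
[0.09929932 0.06486841 0.09950196 0.06602366]
ang 0.47787718227560133 [-0.09166852  0.00933378]
foot [[-144.0, 35.9], [-142.9, -25.4]]
sidelid [[-52.1, 42.1], [-49.1, -25.9], [-146.8, -24.9], [-145.1, 38.2]]
pad foot [[188.6, 33.2], [186.0, -40.1]]
rail start [[-9.7, 45.6], [-17.4, -50.1]]
brass,vial [[ 0.63951046 -0.05484768]
 [ 0.44078117 -0.03900771]] [[96.4, 98.8], [61.5, -97.5]]
```

Emit:
jog_arm(turn=[[0, 0, 0.0953], [0, 0, 0.0953], [0, 0, 0.0953], [0, 0, 0], [0, 0, 0], [0, 0, 0], [0, 0, 0], [0, 0, 0], [0, 0, 0], [0, 0, 0], [0, 0, 0], [0, 0, 0], [0, 0, 0], [0, 0, 0], [0, 0, 0], [0, 0, 0], [0, 0, 0], [0, 0, 0], [0, 0, 0]], delta_pos=[[0, 0, 0], [0, 0, 0], [0, 0, 0], [0.016, -0.0277, 0], [0.016, -0.0277, 0], [0.016, -0.0277, 0], [0.016, -0.0277, 0], [0.016, -0.0277, 0], [0.016, -0.0277, 0], [0.016, -0.0277, 0], [0.016, -0.0277, 0], [0.016, -0.0277, 0], [0.016, -0.0277, 0], [0.016, -0.0277, 0], [0.016, -0.0277, 0], [0.016, -0.0277, 0], [0.016, -0.0277, 0], [0.016, -0.0277, 0], [0.016, -0.0277, 0]], gripper=[0.04, 0.04, 0.04, 0.04, 0.04, 0.04, 0.04, 0.04, 0.04, 0.04, 0.04, 0.04, 0.04, 0.04, 0.04, 0.04, 0.04, 0.04, 0.04])

```text
time: 1.78
tool_pos: [0.4641, -0.1592, 0.2313]
tcp_rot: [3.138, 0.15, 0.0]
wrist_force: [0.5, -0.6, -0.8]
width: 0.468
grip_force: 0.0
```

Emit:
jog_arm(turn=[[0, 0, 0], [0, 0, 0], [0, 0, 0], [0, 0, 0], [0, 0, 0], [0, 0, 0], [0, 0, 0], [0, 0, 0], [0, 0, 0], [0, 0, 0], [0, 0, 0], [0, 0, 0]], delta_pos=[[0.016, -0.0277, 0], [0.016, -0.0277, 0], [0.016, -0.0277, 0], [0.016, -0.0277, 0], [0.016, -0.0277, 0], [0.016, -0.0277, 0], [0.016, -0.0277, 0], [0.016, -0.0277, 0], [0.016, -0.0277, 0], [0.016, -0.0277, 0], [0, 0, 0], [0, 0, 0]], gripper=[0.04, 0.04, 0.04, 0.04, 0.04, 0.04, 0.04, 0.04, 0.04, 0.04, 0.04, 0.04])

```text
time: 2.78
tool_pos: [0.5967, 0.1317, 0.2307]
tcp_rot: [3.137, 0.155, -0.001]
wrist_force: [0.3, -0.7, -0.4]
width: 0.469
grip_force: 0.0
```

```bash
cat >> h.py <<'E'
def st():
    s=read_state(); r=s['tcp_rot']; R=cv2.Rodrigues(np.array(r))[0]
    print("t",s['time'],"lane",(L(s['tool_pos'][:2])*1e3).round(1),"z",s['tool_pos'][2].round(4),"toolx ang",np.degrees(np.arctan2(R[1,0],R[0,0])).round(2),"tilt",R[:2,2].round(3),"w",round(s['width'],3),"F",s['wrist_force'].round(2),"q",s['q'].round(2))
E
python3 -c "
from h import *; st()"
```

```text
t 2.7833 lane [[-93.4  74.1]] z 0.2307 toolx ang 5.66 tilt [-0.001 -0.   ] w 0.469 F [ 0.26 -0.67 -0.36] q [ 0.18  0.15  1.75 -0.    1.25  1.65]
```

Emit:
jog_arm(turn=[[0, 0, 0], [0, 0, 0], [0, 0, 0], [0, 0, 0], [0, 0, 0], [0, 0, 0], [0, 0, 0], [0, 0, 0], [0, 0, 0], [0, 0, 0], [0, 0, 0], [0, 0, 0]], delta_pos=[[0, 0, 0.0255], [0, 0, 0.0255], [0, 0, 0.0255], [0, 0, 0.0255], [0, 0, 0.0255], [0, 0, 0.0255], [0, 0, 0.0255], [0, 0, 0.0255], [0, 0, 0], [-0.005, 0, 0], [-0.005, 0, 0], [0, 0, 0]], gripper=[0.04, 0.04, 0.04, 0.04, 0.04, 0.04, 0.04, 0.04, 0.04, 0.04, 0.04, 0.04])

```text
time: 3.78
tool_pos: [0.5869, 0.1291, 0.0293]
tcp_rot: [-3.138, -0.15, -0.003]
wrist_force: [0.1, 0.7, 0.3]
width: 0.469
grip_force: 0.0
```

Run:
```python
from h import *
st()
im=vision.read_camera("top"); s=vision.read_camera("side")
a=cv2.resize(im[155:240,170:270],None,fx=5,fy=5,interpolation=cv2.INTER_CUBIC)
b=cv2.resize(s[150:235,200:290],None,fx=5,fy=5,interpolation=cv2.INTER_CUBIC)[:425]
w=np.zeros((425,960,3),np.uint8); w[:,:500]=a; w[:,505:955]=b
cv2.imwrite("pics/c.png",cv2.resize(w,(800,354))[:,:,::-1])
```

```text
t 3.7833 lane [[-91.7  64.1]] z 0.0293 toolx ang 5.47 tilt [0.002 0.   ] w 0.469 F [0.06 0.73 0.26] q [ 0.18  0.32  1.93 -0.    0.88  1.65]
```

View pics/c.png

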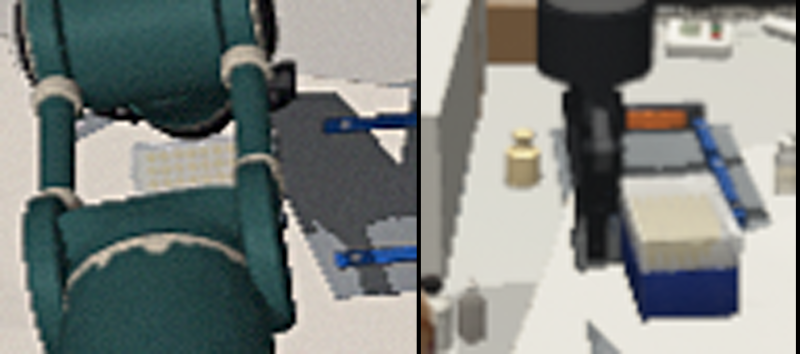

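The side view shows the fingers standing just left of the box with a small gap. The top view is hidden by the arm. I'll push gently, then check.

Emit:
jog_arm(turn=[[0, 0, 0], [0, 0, 0], [0, 0, 0], [0, 0, 0], [0, 0, 0], [0, 0, 0], [0, 0, 0], [0, 0, 0], [0, 0, 0], [0, 0, 0], [0, 0, 0]], delta_pos=[[-0.002, 0, 0], [-0.002, 0, 0], [-0.002, 0, 0], [-0.002, 0, 0], [-0.002, 0, 0], [-0.002, 0, 0], [-0.002, 0, 0], [-0.002, 0, 0], [-0.002, 0, 0], [0, 0, 0], [0, 0, 0]], gripper=[0.04, 0.04, 0.04, 0.04, 0.04, 0.04, 0.04, 0.04, 0.04, 0.04, 0.04])

```text
time: 4.8
tool_pos: [0.5684, 0.1277, 0.0272]
tcp_rot: [-3.138, -0.15, 0.001]
wrist_force: [-0.5, -0.0, 0.1]
width: 0.47
grip_force: 0.0
```

```bash
cat >> h.py <<'E'
def face():  # rear blue face of the box, side view; foot corners in lane mm
    s=vision.read_camera("side"); H=hsv(s); m=(H[...,0]>100)&(H[...,0]<130)&(H[...,1]>130)&(H[...,2]>40)
    c=[(a,p) for a,p in comps(m,100) if a[1]<235 and 150<a[0]<330]
    for a,p in c:
        print(a)
        pr=[p[p[:,1]==r][:,0] for r in range(a[1]+a[3]-14,a[1]+a[3]-2)]
        print("rows l/r",[(int(x.min()),int(x.max())) for x in pr])
E
python3 - <<'E'
from h import *
st(); face()
E
```

```text
t 4.8 lane [[-92.1  45.6]] z 0.0272 toolx ang 5.49 tilt [-0.001  0.   ] w 0.47 F [-0.5  -0.    0.08] q [0.18 0.3  1.97 0.   0.87 1.65]
[252 214  26  12 262]Traceback (most recent call last):
  File "<stdin>", line 2, in <module>
  File "h.py", line 26, in face
    print("rows l/r",[(int(x.min()),int(x.max())) for x in pr])
                           ~~~~~^^
    return umr_minimum(a, axis, None, out, keepdims, initial, where)
ValueError: zero-size array to reduction operation minimum which has no identity
```

Emit:
jog_arm(turn=[[0, 0, 0], [0, 0, 0], [0, 0, 0], [0, 0, 0], [0, 0, 0], [0, 0, 0], [0, 0, 0], [0, 0, 0], [0, 0, 0], [0, 0, 0], [0, 0, 0], [0, 0, 0], [0, 0, 0]], delta_pos=[[-0.002, 0, 0], [0, 0, 0], [0.01, 0, 0], [0.01, 0, 0], [0, 0, -0.03], [0, 0, -0.03], [0, 0, -0.03], [0, -0.025, 0], [0, -0.025, 0], [0, -0.025, 0], [0, -0.025, 0], [0, 0, 0], [0, 0, 0]], gripper=[0.04, 0.04, 0.04, 0.04, 0.04, 0.04, 0.04, 0.04, 0.04, 0.04, 0.04, 0.04, 0.04])

```text
time: 5.93
tool_pos: [0.5778, 0.2302, 0.1174]
tcp_rot: [3.138, 0.154, 0.001]
wrist_force: [0.5, 0.5, -0.8]
width: 0.463
grip_force: 0.0
```

Emit:
jog_arm(turn=[[0, 0, -0.1122], [0, 0, -0.1122], [0, 0, -0.1122], [0, 0, -0.1122], [0, 0, -0.1122], [0, 0, -0.1122], [0, 0, -0.1122], [0, 0, -0.1122], [0, 0, -0.1122], [0, 0, -0.1122], [0, 0, -0.1122], [0, 0, -0.1122], [0, 0, -0.1122], [0, 0, -0.1122], [0, 0, 0], [0, 0, 0]], delta_pos=[[0, 0, 0], [0, 0, 0], [0, 0, 0], [0, 0, 0], [0, 0, 0], [0, 0, 0], [0, 0, 0], [0, 0, 0], [0, 0, 0], [0, 0, 0], [0, 0, 0], [0, 0, 0], [0, 0, 0], [0, 0, 0], [0, 0, 0], [0, 0, 0]], gripper=[0.04, 0.04, 0.04, 0.04, 0.04, 0.04, 0.04, 0.04, 0.04, 0.04, 0.04, 0.04, 0.04, 0.04, 0.04, 0.04])

```text
time: 7.27
tool_pos: [0.5776, 0.2279, 0.1172]
tcp_rot: [2.117, 2.321, -0.001]
wrist_force: [0.3, 0.2, 0.7]
width: 0.468
grip_force: 0.0
```

Run:
```python
from h import *
st()
im=vision.read_camera("top")
a=cv2.resize(im[155:240,170:335],None,fx=4.8,fy=4.8,interpolation=cv2.INTER_CUBIC)
cv2.imwrite("pics/d.png",a[:,:,::-1])
```

```text
t 7.2667 lane [[-191.    64.4]] z 0.1172 toolx ang 95.26 tilt [-0. -0.] w 0.468 F [0.3  0.16 0.7 ] q [ 0.34  0.26  1.83 -0.    1.05  0.24]
```

View pics/d.png

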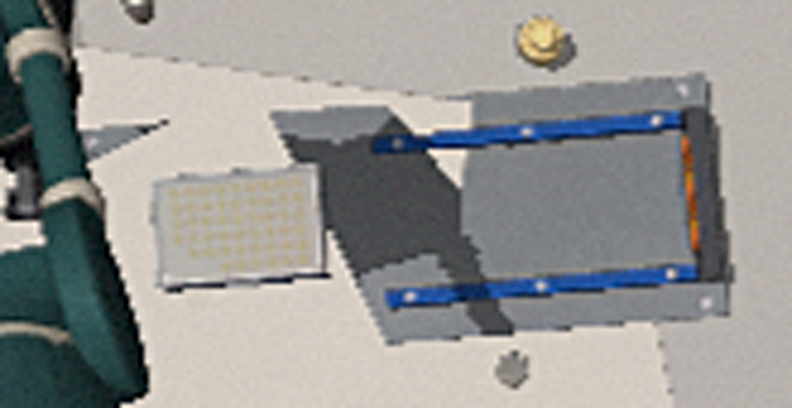

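Lid corners are now at about (153,180),(322,166),(328,272),(160,287). The box has moved ~8 mm, so it is within ~1 mm of centre and aligned. Next, go behind it.

Emit:
jog_arm(turn=[[0, 0, -0.0045], [0, 0, 0], [0, 0, 0], [0, 0, 0], [0, 0, 0], [0, 0, 0], [0, 0, 0], [0, 0, 0], [0, 0, 0], [0, 0, 0], [0, 0, 0], [0, 0, 0], [0, 0, 0], [0, 0, 0], [0, 0, 0]], delta_pos=[[0, 0, 0], [0, -0.021, 0], [0, -0.021, 0], [0, -0.021, 0], [0, 0, 0.0178], [0, 0, 0.0178], [0, 0, 0.0178], [0, 0, 0.0178], [0, 0, 0.0178], [-0.007, 0, 0], [-0.007, 0, 0], [-0.007, 0, 0], [-0.007, 0, 0], [0, 0, 0], [0, 0, 0]], gripper=[0.04, 0.04, 0.04, 0.04, 0.04, 0.04, 0.04, 0.04, 0.04, 0.04, 0.04, 0.04, 0.04, 0.04, 0.04])

```text
time: 8.57
tool_pos: [0.5182, 0.1943, 0.0295]
tcp_rot: [2.108, 2.328, 0.003]
wrist_force: [0.7, 0.1, -0.1]
width: 0.47
grip_force: 0.0
```

```bash
python3 -c "
from h import *; st()"
```

```text
t 8.5667 lane [[-163.3    2.1]] z 0.0295 toolx ang 95.67 tilt [0.002 0.001] w 0.47 F [ 0.69  0.09 -0.14] q [0.31 0.25 2.04 0.   0.86 0.21]
```

Emit:
jog_arm(turn=[[0, 0, 0], [0, 0, 0], [0, 0, 0], [0, 0, 0], [0, 0, 0], [0, 0, 0], [0, 0, 0], [0, 0, 0], [0, 0, 0], [0, 0, 0], [0, 0, 0], [0, 0, 0], [0, 0, 0], [0, 0, 0], [0, 0, 0], [0, 0, 0], [0, 0, 0]], delta_pos=[[-0.003, -0.001, 0], [-0.003, 0, 0], [-0.003, 0, 0], [-0.003, 0, 0], [-0.003, 0, 0], [-0.003, 0, 0], [-0.003, 0, 0], [-0.003, 0, 0], [-0.003, 0, 0], [-0.003, 0, 0], [-0.003, 0, 0], [-0.003, 0, 0], [-0.003, 0, 0], [-0.003, 0, 0], [-0.003, 0, 0], [0, 0, 0], [0, 0, 0]], gripper=[0.04, 0.04, 0.04, 0.04, 0.04, 0.04, 0.04, 0.04, 0.04, 0.04, 0.04, 0.04, 0.04, 0.04, 0.04, 0.04, 0.04])

```text
time: 9.98
tool_pos: [0.5203, 0.1491, 0.0279]
tcp_rot: [-2.107, -2.33, 0.002]
wrist_force: [0.6, 0.3, -0.1]
width: 0.47
grip_force: 0.0
```

Run:
```python
from h import *
st()
im=vision.read_camera("top"); s=vision.read_camera("side")
a=cv2.resize(im[155:240,170:335],None,fx=4.8,fy=4.8,interpolation=cv2.INTER_CUBIC)
cv2.imwrite("pics/e.png",a[:,:,::-1])
```

```text
t 9.9833 lane [[-118.1   -0.2]] z 0.0279 toolx ang 95.75 tilt [-0.001 -0.001] w 0.47 F [ 0.65  0.26 -0.07] q [ 0.23  0.23  2.06 -0.    0.85  0.13]
```

View pics/e.png

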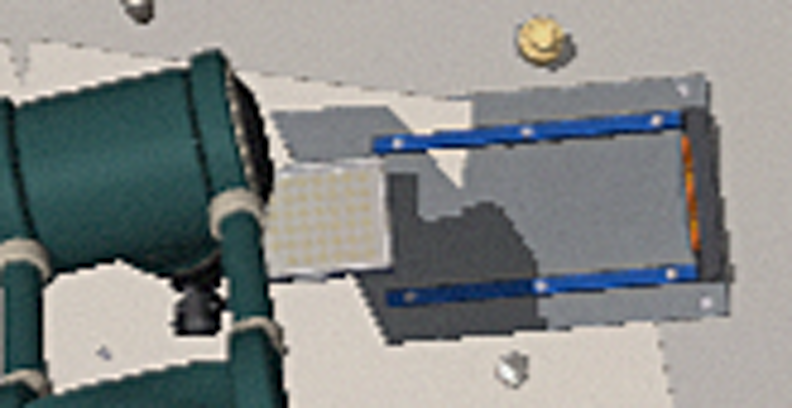

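The lid's front corners are at (385,158) and (391,268), at the mouth. Left-edge points are (285,167) and the lower edge (290,279).

Run:
```python
from h import *
a=(np.array([(285,167),(385,158),(391,268),(290,278)])+.5)/4.8-.5+[170,155]
print((L(ray("top",a,.062))*1e3).round(1))
```

```text
[[-63.3  33.7]
 [ -3.5  33.9]
 [ -5.6 -31.7]
 [-65.6 -32.4]]
```

Emit:
jog_arm(turn=[[0, 0, 0.004], [0, 0, 0], [0, 0, 0], [0, 0, 0], [0, 0, 0], [0, 0, 0], [0, 0, 0], [0, 0, 0], [0, 0, 0], [0, 0, 0], [0, 0, 0], [0, 0, 0], [0, 0, 0], [0, 0, 0], [0, 0, 0], [0, 0, 0], [0, 0, 0], [0, 0, 0]], delta_pos=[[-0.004, 0, 0], [-0.004, 0, 0], [-0.004, 0, 0], [-0.004, 0, 0], [-0.004, 0, 0], [-0.004, 0, 0], [-0.004, 0, 0], [-0.004, 0, 0], [-0.004, 0, 0], [-0.004, 0, 0], [-0.004, 0, 0], [-0.004, 0, 0], [-0.004, 0, 0], [-0.004, 0, 0], [-0.004, 0, 0], [-0.004, 0, 0], [0, 0, 0], [0, 0, 0]], gripper=[0.04, 0.04, 0.04, 0.04, 0.04, 0.04, 0.04, 0.04, 0.04, 0.04, 0.04, 0.04, 0.04, 0.04, 0.04, 0.04, 0.04, 0.04])

```text
time: 11.58
tool_pos: [0.5271, 0.0858, 0.0284]
tcp_rot: [2.112, 2.325, 0.0]
wrist_force: [0.3, -0.5, -0.2]
width: 0.468
grip_force: 0.0
```

Run:
```python
from h import *
st()
im=vision.read_camera("top")
a=cv2.resize(im[155:240,170:335],None,fx=4.8,fy=4.8,interpolation=cv2.INTER_CUBIC)
cv2.imwrite("pics/f.png",a[:,:,::-1])
```

```text
t 11.5833 lane [[-54.4   0.4]] z 0.0284 toolx ang 95.5 tilt [ 0. -0.] w 0.468 F [ 0.27 -0.46 -0.16] q [ 0.11  0.22  2.08 -0.    0.85  0.02]
```

View pics/f.png

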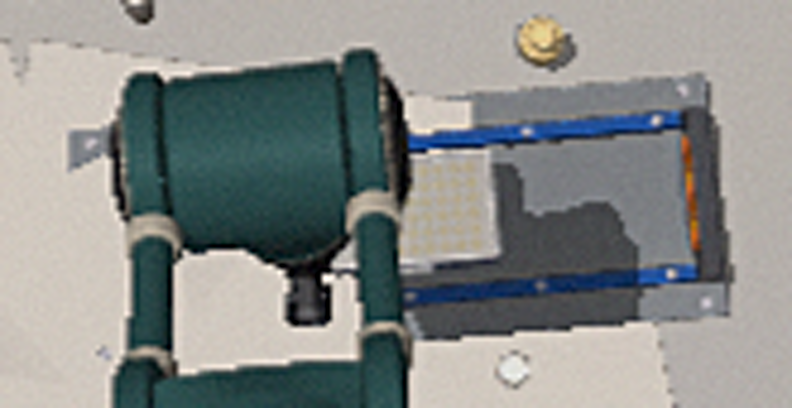

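The front corners are at (493,148) and (499,258), parallel to the rails and clear of both. Continuing.

Emit:
jog_arm(turn=[[0, 0, 0], [0, 0, 0], [0, 0, 0], [0, 0, 0], [0, 0, 0], [0, 0, 0], [0, 0, 0], [0, 0, 0], [0, 0, 0], [0, 0, 0], [0, 0, 0], [0, 0, 0], [0, 0, 0], [0, 0, 0], [0, 0, 0], [0, 0, 0], [0, 0, 0], [0, 0, 0]], delta_pos=[[-0.004, 0, 0], [-0.004, 0, 0], [-0.004, 0, 0], [-0.004, 0, 0], [-0.004, 0, 0], [-0.004, 0, 0], [-0.004, 0, 0], [-0.004, 0, 0], [-0.004, 0, 0], [-0.004, 0, 0], [-0.004, 0, 0], [-0.004, 0, 0], [-0.004, 0, 0], [-0.004, 0, 0], [-0.004, 0, 0], [-0.004, 0, 0], [0, 0, 0], [0, 0, 0]], gripper=[0.04, 0.04, 0.04, 0.04, 0.04, 0.04, 0.04, 0.04, 0.04, 0.04, 0.04, 0.04, 0.04, 0.04, 0.04, 0.04, 0.04, 0.04])

```text
time: 13.13
tool_pos: [0.5328, 0.0218, 0.028]
tcp_rot: [2.112, 2.326, -0.001]
wrist_force: [0.1, 0.1, 1.0]
width: 0.467
grip_force: 0.0
```

Emit:
jog_arm(turn=[[0, 0, 0], [0, 0, 0], [0, 0, 0], [0, 0, 0], [0, 0, 0], [0, 0, 0], [0, 0, 0], [0, 0, 0], [0, 0, 0], [0, 0, 0], [0, 0, 0], [0, 0, 0], [0, 0, 0], [0, 0, 0], [0, 0, 0]], delta_pos=[[-0.003, 0, 0], [-0.003, 0, 0], [-0.003, 0, 0], [-0.003, 0, 0], [-0.003, 0, 0], [-0.003, 0, 0], [-0.003, 0, 0], [-0.003, 0, 0], [-0.003, 0, 0], [-0.003, 0, 0], [-0.003, 0, 0], [-0.003, 0, 0], [-0.002, 0, 0], [0, 0, 0], [0, 0, 0]], gripper=[0.04, 0.04, 0.04, 0.04, 0.04, 0.04, 0.04, 0.04, 0.04, 0.04, 0.04, 0.04, 0.04, 0.04, 0.04])

```text
time: 14.38
tool_pos: [0.5369, -0.0157, 0.0284]
tcp_rot: [2.112, 2.325, 0.0]
wrist_force: [0.3, -0.1, -0.3]
width: 0.466
grip_force: 0.0
```

Run:
```python
from h import *
st()
im=vision.read_camera("top"); s=vision.read_camera("side")
a=cv2.resize(im[155:240,230:335],None,fx=4.8,fy=4.8,interpolation=cv2.INTER_CUBIC)
b=cv2.resize(s[150:218,215:275],None,fx=6,fy=6,interpolation=cv2.INTER_CUBIC)
w=np.zeros((408,a.shape[1]+b.shape[1]-72,3),np.uint8); w[:,:a.shape[1]]=a; w[:,a.shape[1]:]=b[:,:288]
cv2.imwrite("pics/g.png",w[:,:,::-1]);print(w.shape)
```

```text
t 14.3833 lane [[47.5  0.5]] z 0.0284 toolx ang 95.51 tilt [ 0. -0.] w 0.466 F [ 0.31 -0.11 -0.35] q [-0.08  0.22  2.07 -0.    0.85 -0.17]
(408, 792, 3)
```

View pics/g.png

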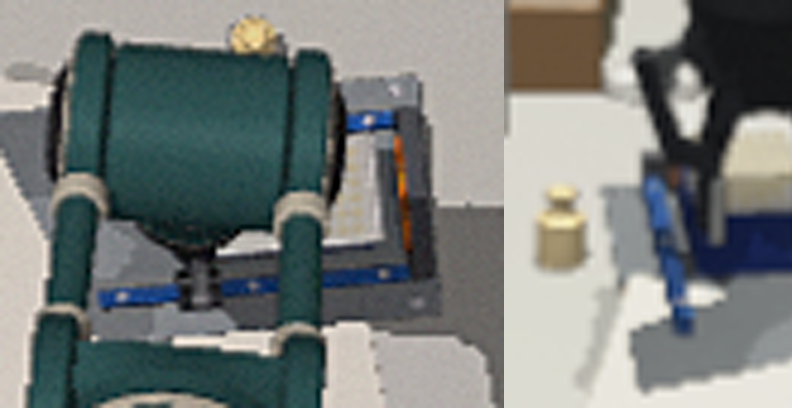

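The lid front edge is at ~(380,190) and the pad at ~(400,190), still short of contact. Creeping on.

Emit:
jog_arm(turn=[[0, 0, 0], [0, 0, 0], [0, 0, 0], [0, 0, 0], [0, 0, 0], [0, 0, 0], [0, 0, 0], [0, 0, 0], [0, 0, 0], [0, 0, 0]], delta_pos=[[-0.002, 0, 0], [-0.002, 0, 0], [-0.002, 0, 0], [-0.002, 0, 0], [-0.002, 0, 0], [-0.002, 0, 0], [-0.002, 0, 0], [-0.001, 0, 0], [0, 0, 0], [0, 0, 0]], gripper=[0.04, 0.04, 0.04, 0.04, 0.04, 0.04, 0.04, 0.04, 0.04, 0.04])

```text
time: 15.32
tool_pos: [0.5382, -0.0307, 0.0282]
tcp_rot: [2.111, 2.326, -0.0]
wrist_force: [-0.1, 0.2, 0.1]
width: 0.468
grip_force: 0.0
```

Emit:
jog_arm(turn=[[0, 0, 0], [0, 0, 0], [0, 0, 0]], delta_pos=[[-0.001, 0, 0], [0, 0, 0], [0, 0, 0]], gripper=[0.04, 0.04, 0.04])

```text
time: 15.57
tool_pos: [0.5382, -0.0314, 0.0282]
tcp_rot: [2.112, 2.326, -0.0]
wrist_force: [-0.3, 0.3, 0.4]
width: 0.472
grip_force: 0.4
```

Run:
```python
from h import *
a=(np.array([(376,135),(383,243)])+.5)/4.8-.5+[230,155]
print("before",(L(ray("top",a,.062))*1e3).round(1)); st()
```

```text
before [[162.9  33. ]
 [160.7 -31.4]]
t 15.5667 lane [[63.3  0.2]] z 0.0282 toolx ang 95.53 tilt [-0. -0.] w 0.472 F [-0.31  0.29  0.39] q [-0.1   0.23  2.07 -0.    0.85 -0.2 ]
```

Emit:
jog_arm(turn=[[0, 0, 0], [0, 0, 0], [0, 0, 0]], delta_pos=[[-0.001, 0, 0], [0, 0, 0], [0, 0, 0]], gripper=[0.04, 0.04, 0.04])

```text
time: 15.82
tool_pos: [0.5383, -0.0323, 0.0282]
tcp_rot: [-2.112, -2.326, 0.0]
wrist_force: [-0.2, 0.5, 0.9]
width: 0.465
grip_force: 0.6
```

Emit:
jog_arm(turn=[[0, 0, 0], [0, 0, 0], [0, 0, 0]], delta_pos=[[-0.001, 0, 0], [0, 0, 0], [0, 0, 0]], gripper=[0.04, 0.04, 0.04])

```text
time: 16.07
tool_pos: [0.5384, -0.0334, 0.0282]
tcp_rot: [-2.112, -2.326, 0.0]
wrist_force: [0.1, 0.8, 1.2]
width: 0.47
grip_force: 0.5
```

Emit:
jog_arm(turn=[[0, 0, 0], [0, 0, 0], [0, 0, 0]], delta_pos=[[-0.001, 0, 0], [0, 0, 0], [0, 0, 0]], gripper=[0.04, 0.04, 0.04])

```text
time: 16.32
tool_pos: [0.5384, -0.0337, 0.0283]
tcp_rot: [-2.112, -2.325, -0.001]
wrist_force: [-0.1, 5.5, 1.1]
width: 0.47
grip_force: 2.5
```

Emit:
jog_arm(turn=[[0, 0, 0], [0, 0, 0], [0, 0, 0]], delta_pos=[[-0.001, 0, 0], [0, 0, 0], [0, 0, 0]], gripper=[0.04, 0.04, 0.04])

```text
time: 16.57
tool_pos: [0.5384, -0.0337, 0.0283]
tcp_rot: [-2.111, -2.324, -0.002]
wrist_force: [-0.9, 9.3, 2.5]
width: 0.47
grip_force: 4.5
```

The force rose to 9 N with no further motion, so the box is against the pad. Backing off and up.

Emit:
jog_arm(turn=[[0, 0, 0], [0, 0, 0], [0, 0, 0], [0, 0, 0], [0, 0, 0], [0, 0, 0], [0, 0, 0], [0, 0, 0], [0, 0, 0], [0, 0, 0], [0, 0, 0], [0, 0, 0], [0, 0, 0], [0, 0, 0], [0, 0, 0], [0, 0, 0]], delta_pos=[[0.001, 0, 0], [0.002, 0, 0], [0.005, 0, 0], [0.01, 0, 0], [0.015, 0, 0], [0.015, 0, 0], [0, 0, -0.03], [0, 0, -0.03], [0, 0, -0.03], [0, 0, -0.03], [0.035, 0, 0], [0.035, 0, 0], [0.035, 0, 0], [0.035, 0, 0], [0, 0, 0], [0, 0, 0]], gripper=[0.04, 0.04, 0.04, 0.04, 0.04, 0.04, 0.04, 0.04, 0.04, 0.04, 0.04, 0.04, 0.04, 0.04, 0.04, 0.04])

```text
time: 17.9
tool_pos: [0.5201, 0.1537, 0.1483]
tcp_rot: [2.107, 2.33, -0.0]
wrist_force: [0.8, -0.9, 0.4]
width: 0.471
grip_force: 0.0
```

Run:
```python
from h import *
st()
im=vision.read_camera("top")
a=cv2.resize(im[155:240,170:335],None,fx=4.8,fy=4.8,interpolation=cv2.INTER_CUBIC)
cv2.imwrite("pics/i.png",a[:,:,::-1])
```

```text
t 17.9 lane [[-122.7   -0. ]] z 0.1483 toolx ang 95.75 tilt [ 0. -0.] w 0.471 F [ 0.8  -0.92  0.41] q [ 0.24  0.08  1.98 -0.    1.08  0.14]
```

View pics/i.png

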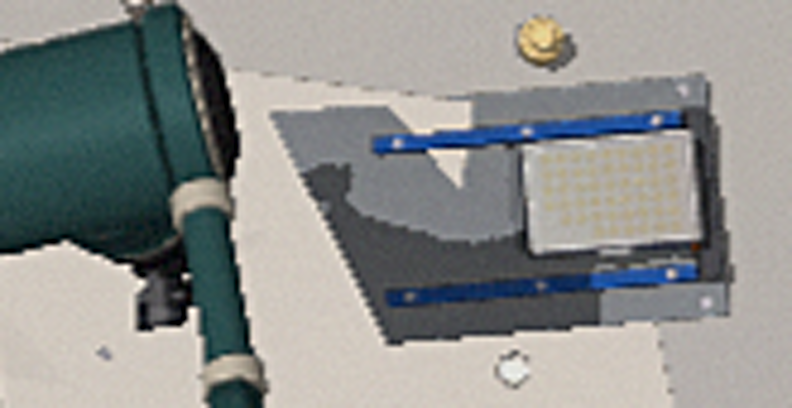

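The box (lid corners ~(522,145),(692,130),(703,243),(530,255)) sits straight in the lane with its front at the pad. The bystanders are in place and the gripper is clear.

```bash
python3 -c "
from workcell import ticket; print(ticket.finish_job())"
```

```text
the job is handed in; nothing more can be done
None
```

The job is handed in: the tip box was pushed down the lane until the force rose to about 9 N against the end stop, the last picture shows it straight between the rails with the gripper clear, and the system gave no verdict.

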